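# Register a beech board in the drilling jig and lock the cam

### The arm

A 7-joint arm with a two-finger parallel gripper is mounted at the origin on a cart in front of the work surface, level with it; the furniture and walls round the work are solid. World frame = base frame: x ahead of the robot, y to its left, z up, the work surface at z = 0. Lengths are in m, angles in rad, forces in N, time in s.
With the tool pointing down it reaches from about 0.425 to 0.825 m from the base axis. Payload 3.6 kg.
Tool frame: the origin (TCP) lies between the finger pads; the fingertips stand 11 mm ahead of it and the grasp point (between the pads) lies 8 mm behind it; z points along the fingers, y is the line along which they close (so a half turn about z gives the same grasp; the last joint's range is limited). The gripper opens to 93 mm and grips with 3 to 60 N. Pads are 15 mm wide; open, the fingers measure 128 mm over their backs; the gripper's body (75 mm by 188 mm) begins 65 mm behind the grasp point.
Start: joints at [1.151, 0.615, -0.013, 1.423, 0.008, 1.103, -0.04], TCP at [0.249, -0.6, 0.23] pointing down, gripper open.
Joint ranges: [-3.12, 3.12], [-0.3, 2.06], [-1.34, 1.32], [0.26, 2.42], [-1.36, 4.5], [0.01, 1.98], [-2.84, 2.84]. Speed limits (rad/s): [2.79, 2.79, 3.14, 3.14, 3.14, 3.14, 3.14].

### API

Orientations are given as a rotation vector (axis times angle).
In Python, from cell import bot gives the robot as it stands. Calls block until the motion is done:
- bot.goto(position, orientation): joint-space move of the TCP to a pose.
- bot.movel(position, rotation=None, speed=0.15, threshold=None): straight line of the TCP; rotation=None keeps the orientation; speed is the mean speed in m/s. With threshold (N) it stops when the force on the tool has changed by that much, and returns True; else False.
- bot.move_joints(angles): joint-space move.
- bot.gripper_to(opening, grasp_force=None): finger opening in m; grasp_force is the grip in N (None keeps the last); returns when the fingers have stopped.
- bot.hold(seconds).
- bot.ik(position, orientation): joint angles nearest the present ones, or None.
- bot.read_state(): the state.
- bot.snapshot(name): name is "scene" or "top"; returns the picture (480x640x3 uint8, red, green, blue); there is no depth.
- bot.camera_params(name): a dict with "fx", "fy", "cx", "cy" (pixels), "rvec" (rotation vector, rad) and "tvec" (3), from world to camera coordinates, as OpenCV has them. Camera axes: x right, y down, z forward; pixel columns grow to the right and rows downward; lengths in m; the calibration is good to about 2 mm. A picture is of the moment at which its call begins. camera_params takes no time and is no camera call.
A pose or a line that the arm cannot do raises bot.Unreachable and nothing moves.
- bot.job_done(): hands the job in; it is judged then, once.
Trained networks look in the newest picture that a camera, given by its name, has taken for a name from the list of things; names that differ only in an ending like _2 or _b are one class to them, and where a whole thing is asked for, a point or a joint stands for the part that bears it (a point fixed in the world has none). Each returns a list of dicts, best first, with "conf" (0 to 1); they miss things now and then, are a little off and sometimes report something else, mostly with a low value. They report only what shows in the picture. A call takes as long as a camera call.
- bot.find_in(camera, query): "point" ([x, y, z] in m, in the coordinates of the camera as it stood for that picture, good to about 4 mm: the middle of the surface that is visible of it).
- bot.outline_of(camera, query): "mask" (480x640 bool, what is visible of it).
- bot.landmark_of(camera, query): "point" ([x, y, z] in m, in the coordinates of the camera as it stood for that picture, good to about 4 mm: a listed point, or the origin of a listed thing).
The state is a dict: "t": time; "qpos": joint angles; "dq": joint speeds; "tau": joint torques, N m; "tool_pos": TCP position; "tool_rot": TCP orientation; "contact_force": force on the tool from outside, world axes, zero at the start; "ft_torque": the same for the moment, N m; "opening": finger opening in m; "grasp_force": force on a finger pad.
Only numpy, scipy, OpenCV 4.12 (cv2) and the standard library are available. Lean on these libraries where they do the work, as an engineer would, in place of code of your own. Each camera call takes 0.05 s, during which the arm holds its last target. There are 200 camera calls.

### The job

A beech board lies loose in the drilling jig. Without lifting it, push it along the jig's base until it sits fully home, its long back side flat against the aluminium fence and its right end against the end stop, while the cam in front of it is still swung open. Then push the cam lever round clockwise (seen from above) as far as it goes, over centre, so that the cam holds the board tight in that corner, and move clear; leave the hex key, the pencil and the tape measure beside the jig where they are.

Things in the scene. Friction and masses are not known exactly. Their poses are not given: they have to be found in the camera images.
- board: Light beech board, the workpiece, 45 (x) x 220 (y) x 30 (z) mm, 0.14 to 0.28 kg, loose. Origin: centre of its underside. It lies flat on the jig's base, nearly parallel to the fence; its 220 mm back side is at +x, its right end at -y.
- jig: Drilling jig, fixed to the bench. Origin on the bench top (z = 0); +x points from the open front to the back fence, +y to the left along the fence. Base board of brown film-faced plywood, in the jig's frame x -65 to 88 mm, y -170 to 165 mm, top at z = 12 mm. A board fully home has its origin at x = 37.5, y = -20, z = 12 mm of this frame, not turned.
- fence_face (a point): Foot of the aluminium back fence's front face (the plane jig x = 60 mm), behind the middle of a board that is home. The fence runs from jig y -165 to 160 mm, is 22 mm deep, top at z = 46 mm. Axes as the jig's. Sheets (top at z = 18 mm) and strips (to 48 mm) lie fixed on the bench beyond the fence's left end.
- stop_face (a point): Foot of the end stop's left face (the plane jig y = -130 mm), at its middle: a beech block with a steel facing at the right, jig x 5 to 45 mm, 31 mm wide, top at z = 42 mm. Axes as the jig's. The tall control desk of the machine stands farther right, beyond world y = -0.42 m: keep the arm off it.
- guide_plate (a point): Centre of the top of the dark steel drill-guide plate with two bushes, screwed on the fence and overhanging the right back corner: 50 (x) x 56 (y) mm, underside at z = 46 mm, top at z = 54 mm, bushes to z = 60 mm. The board slides in below it with 4 mm to spare. Axes as the jig's.
- cam_lever (a joint): Lever of the over-centre cam; pivot at jig x -20.5, y -30 mm. 0: open, lever points 228 degrees counterclockwise of jig +x (front right). Grows clockwise seen from above; 2.55 rad: end of travel, lever at 82 degrees (left along the board). It stays where it is left (2 N at the knob moves it). From 1.9 the cam presses on a board that is home; the end takes up to 12 N at the knob.
- lever_pivot (a point): Point on the cam's vertical pivot axis at the middle of the lever bar's height, z = 44 mm over the bench. The pivot sits on a small sprung carriage that gives up to 4.5 mm to the front when the cam presses (the clamping spring, 8 to 18 N).
- lever_knob (a point): Centre of the red upright knob at the lever's end, 78 mm from the pivot, z = 71 mm; the knob is 23 mm across and reaches from z = 48 to 83 mm. The steel lever bar between pivot and knob is 16 mm wide, z = 40 to 48 mm, free below.
- cam: The cam with its lever, one turning piece. Origin on the pivot axis at the base board's top (z = 12 mm). Under the lever sits a round aluminium cam disc, 40 mm across, z = 16 to 40 mm, its centre 18 mm off the pivot, 88 degrees clockwise of the lever seen from above. Open, it stands clear of the board; shut, it presses on the board's front side.
- hex_key: Silver L-shaped hex key, 35 x 108 x 10 mm, loose on the bench in front of the jig; origin at the centre of its underside. To be left alone.
- tape_measure: Grey pocket tape measure, 36 x 83 x 66 mm, standing loose on the bench to the left of the jig; origin at the centre of its underside. To be left alone.
- pencil: Flat red carpenter's pencil, 14 x 160 x 9 mm, loose on the bench at the left in front of the jig; origin at the centre of its underside. To be left alone.

How it is judged:
By the outcome, as a careful person would: the job done as asked, in the order asked, and still so for the second after the job is handed in, with the robot touching nothing.
It also fails if it takes over 72 s, if anything falls off the work surface, if the arm or the gripper's body presses on something with over 40 N, if the wrist force passes 120 N, or if a joint passes its speed limit or range.

## Working session

There is one attempt and no reset: what is moved stays moved. The work goes in short steps, each a Python script; the robot and the scene stay as the last script left them, time stands still between calls to the robot, and variables do not carry over. Pictures are saved under pics/ and viewed, at most 10 in all, crops included, and the job is handed in when it is done.

```bash
ls; mkdir -p pics; cat > h.py <<'E'
from cell import bot
import numpy as np, cv2
from scipy.spatial.transform import Rotation as R
def w(cam,p):
    c=bot.camera_params(cam); return R.from_rotvec(c["rvec"]).inv().apply(np.array(p)-np.array(c["tvec"]))
def pix(cam,P):
    c=bot.camera_params(cam); K=np.array([[c["fx"],0,c["cx"]],[0,c["fy"],c["cy"]],[0,0,1]])
    return cv2.projectPoints(np.float64(P).reshape(-1,1,3),np.float64(c["rvec"]),np.float64(c["tvec"]),K,None)[0].reshape(-1,2)
def ray(cam,uv,z):
    c=bot.camera_params(cam); uv=np.atleast_2d(uv); d=np.c_[(uv[:,0]-c["cx"])/c["fx"],(uv[:,1]-c["cy"])/c["fy"],np.ones(len(uv))]
    r=R.from_rotvec(c["rvec"]).inv(); d=r.apply(d); o=r.apply(-np.array(c["tvec"])); return o+d*((z-o[2])/d[:,2])[:,None]
def save(cam,n):
    im=bot.snapshot(cam); cv2.imwrite(f"pics/{n}.png",im[:,:,::-1]); return im
E
python3 - <<'E'
from h import *
for cam in("top","scene"):
    save(cam,cam+"0")
    print(cam,w(cam,[0,0,0]).round(3))
    for q in("board","jig","fence_face","stop_face","guide_plate","lever_pivot","lever_knob","hex_key","tape_measure","pencil"):
        print(q,[(w(cam,d["point"]).round(4).tolist(),round(d["conf"],2)) for d in bot.landmark_of(cam,q)[:2]])
print(bot.read_state()["tool_rot"],bot.read_state()["t"])
E
```

```text
pics
top [ 0.34  -0.117  0.911]
board [([0.5369, -0.1407, 0.0116], 0.75)]
jig [([0.5139, -0.1592, -0.0035], 0.64), ([0.5449, -0.2672, 0.0519], 0.59)]
fence_face [([0.5658, -0.1903, 0.0159], 0.86)]
stop_face [([0.497, -0.2904, 0.0116], 0.77)]
guide_plate [([0.5413, -0.2656, 0.054], 0.68)]
lever_pivot [([0.4835, -0.1823, 0.0431], 0.66)]
lever_knob [([0.4137, -0.2218, 0.0693], 0.97)]
hex_key [([0.351, -0.1943, -0.0015], 0.62)]
tape_measure [([0.4973, 0.0964, -0.0015], 0.81), ([0.5636, -0.1916, 0.0144], 0.18)]
pencil [([0.4124, -0.0244, -0.0001], 0.94), ([0.3512, -0.1917, -0.0003], 0.61)]
scene [0.124 0.485 0.576]
board [([0.5105, -0.1608, -0.0023], 0.65), ([0.5378, -0.1422, 0.0112], 0.62)]
jig [([0.5108, -0.1621, -0.0035], 0.69), ([0.4188, -0.2209, 0.0719], 0.42)]
fence_face [([0.5452, -0.2695, 0.048], 0.68), ([0.5605, -0.1938, 0.012], 0.63)]
stop_face [([0.5034, -0.2889, 0.0146], 0.8)]
guide_plate [([0.5445, -0.2684, 0.0484], 0.59)]
lever_pivot [([0.4805, -0.1835, 0.0398], 0.86)]
lever_knob [([0.4183, -0.2261, 0.0724], 0.71), ([0.4809, -0.1848, 0.0422], 0.3)]
hex_key [([0.3489, -0.1905, 0.0006], 0.59)]
tape_measure [([0.4929, 0.0917, -0.0021], 0.97)]
pencil [([0.4124, -0.0199, -0.0006], 0.82)]
[-3.08116309e+00 -6.12987984e-01 -1.94132744e-05] 1.1
```

View pics/top0.png

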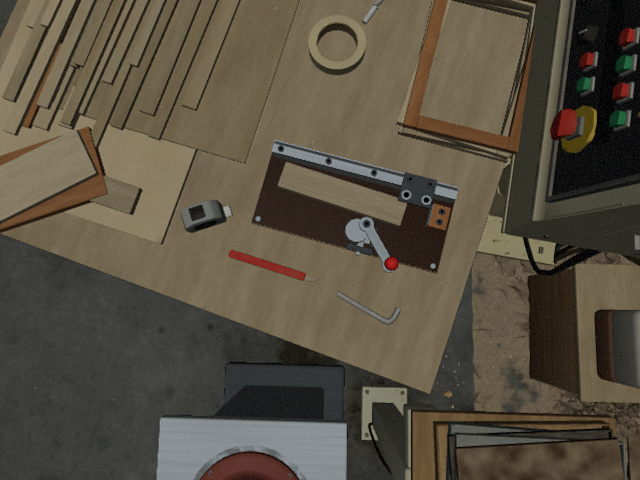

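View pics/scene0.png

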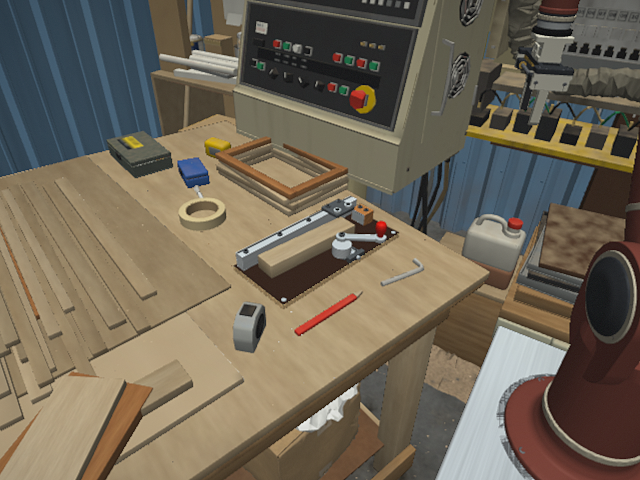

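```bash
python3 - <<'E'
from h import *
from scipy.optimize import least_squares
# jig frame fit: points in jig coords (xy, z known)
J={"jig":(0,0),"fence_face":(.06,-.02),"stop_face":(.025,-.13),"lever_pivot":(-.0205,-.03)}
W={"jig":[(.5139,-.1592),(.5108,-.1621)],"fence_face":[(.5658,-.1903),(.5605,-.1938)],"stop_face":[(.497,-.2904),(.5034,-.2889)],"lever_pivot":[(.4835,-.1823),(.4805,-.1835)]}
def f(p):
    c,s=np.cos(p[2]),np.sin(p[2]); return np.concatenate([np.array([c*x-s*y+p[0],s*x+c*y+p[1]])-b for k,(x,y) in J.items() for b in W[k]])
r=least_squares(f,[.51,-.16,0]);print(r.x,r.fun.round(4))
for cam in("top","scene"):
  bot.snapshot(cam)
  for q in ("board","jig"):
    m=bot.outline_of(cam,q)[0]["mask"].astype(np.uint8)
    c=max(cv2.findContours(m,0,2)[0],key=cv2.contourArea)
    a=cv2.approxPolyDP(c,3,True)[:,0]
    z=.042 if q=="board" else .012
    print(cam,q,np.c_[a,ray(cam,a,z)[:,:2].round(4)].tolist())
E
```

```text
[ 0.5106684  -0.1586585  -0.26541124] [-0.0032  0.0005 -0.0001  0.0034 -0.0025 -0.0034  0.0028  0.0001  0.0037
 -0.0003 -0.0027 -0.0018 -0.0005  0.0001  0.0025  0.0013]
top board [[285.0, 165.0, 0.5825, -0.043], [281.0, 189.0, 0.5401, -0.0375], [378.0, 222.0, 0.4862, -0.2035], [399.0, 225.0, 0.4818, -0.2388], [406.0, 204.0, 0.5181, -0.2506], [396.0, 198.0, 0.5281, -0.2337], [290.0, 163.0, 0.5862, -0.0515]]
top jig [[275.0, 141.0, 0.6349, -0.0211], [255.0, 207.0, 0.5137, 0.0102], [255.0, 224.0, 0.4833, 0.009], [378.0, 257.0, 0.4298, -0.2069], [386.0, 271.0, 0.4059, -0.2209], [400.0, 263.0, 0.4203, -0.2449], [436.0, 270.0, 0.4096, -0.3066], [457.0, 187.0, 0.5564, -0.3444]]
scene board [[353.0, 225.0, 0.4839, -0.2371], [339.0, 217.0, 0.5246, -0.248], [259.0, 254.0, 0.5875, -0.0481], [258.0, 265.0, 0.5679, -0.0203], [274.0, 276.0, 0.5238, -0.011], [327.0, 248.0, 0.4875, -0.1366], [338.0, 231.0, 0.4992, -0.2], [352.0, 233.0, 0.4712, -0.2096]]
scene jig [[398.0, 232.0, 0.4077, -0.3078], [384.0, 221.0, 0.4528, -0.3311], [374.0, 219.0, 0.4757, -0.3261], [369.0, 208.0, 0.5073, -0.363], [347.0, 196.0, 0.579, -0.3838], [238.0, 250.0, 0.6582, -0.0652], [233.0, 269.0, 0.6259, -0.0124], [285.0, 307.0, 0.4792, 0.0185], [396.0, 237.0, 0.4035, -0.2877]]
```

The top view shows the board (281–406, 163–225) a little off the fence and clear of the stop. The cam is open, with its knob at (391,264). I'll refine the jig pose from the edges.

```bash
cat >> h.py <<'E'
def j2w(J,p):
    c,s=np.cos(J[2]),np.sin(J[2]); p=np.atleast_2d(p); return np.c_[c*p[:,0]-s*p[:,1]+J[0],s*p[:,0]+c*p[:,1]+J[1],p[:,2]]
def overlay(cam,J,n,box,k,B=None):
    im=cv2.imread(f"pics/{n}.png")[box[1]:box[3],box[0]:box[2]]; im=cv2.resize(im,None,fx=k,fy=k,interpolation=2)
    def poly(P,z,col,F=J):
        q=pix(cam,j2w(F,[(x,y,z) for x,y in P])); cv2.polylines(im,[np.int32((q+.5-box[:2])*k*16)],True,col,1,cv2.LINE_AA,4)
    rect=lambda a,b,c,d:[(a,c),(b,c),(b,d),(a,d)]
    poly(rect(-.065,.088,-.17,.165),.012,(0,255,255)); poly(rect(.06,.082,-.165,.16),.046,(255,255,0)); poly(rect(.005,.045,-.161,-.13),.042,(0,255,0))
    if B is not None: poly(rect(-.0225,.0225,-.11,.11),.042,(255,0,255),B)
    cv2.imwrite(f"pics/{n}_o.png",im)
E
python3 - <<'E'
from h import *
from scipy.optimize import minimize
J0=np.array([.5107,-.1587,-.245])
rect=lambda a,b,c,d,z:np.array([(a,c,z),(b,c,z),(b,d,z),(a,d,z)])
def edge(cam):
    g=cv2.cvtColor(cv2.imread(f"pics/{cam}0.png"),cv2.COLOR_BGR2GRAY).astype(np.float32)
    g=cv2.GaussianBlur(g,(0,0),1.5); return np.minimum(np.hypot(cv2.Sobel(g,5,1,0),cv2.Sobel(g,5,0,1)),80)
E={c:edge(c) for c in("top","scene")}
def segs(P,ids): return np.concatenate([P[i]+(P[(i+1)%4]-P[i])*np.linspace(.05,.95,60)[:,None] for i in ids])
jp={"top":np.concatenate([segs(rect(-.065,.088,-.17,.165,.012),[0,2,3]),segs(rect(.06,.082,-.165,.16,.046),[1,3,3])])}
jp["scene"]=jp["top"]
def score(F,pts,cams): return -sum(cv2.remap(E[c],np.float32(pix(c,j2w(F,pts[c]))),None,1).mean() for c in cams)
def best(pts,F0,cams,da):
    r=max(((dx,dy,a) for dx in np.arange(-.008,.0081,.002) for dy in np.arange(-.008,.0081,.002) for a in np.arange(-da,da+.001,.01)),key=lambda d:-score(F0+d,pts,cams))
    s=minimize(lambda v:score(F0+v*[1,1,10],pts,cams),np.array(r)/[1,1,10],method="Nelder-Mead",options=dict(initial_simplex=np.array(r)/[1,1,10]+np.vstack([np.zeros(3),.001*np.eye(3)])))
    return F0+s.x*[1,1,10],s.fun
for cs in(["top"],["scene"],["top","scene"]):
    J,f=best(jp,J0,cs,.05); print("J",cs,J.round(4),f)
bp=segs(rect(-.0225,.0225,-.11,.11,.042),[0,1,2,3]); bp={"top":bp,"scene":bp}
for cs in(["top"],["top","scene"]):
    B,f=best(bp,np.array([.5373,-.1415,-.28]),cs,.06); print("B",cs,B.round(4),f)
c,s=np.cos(J[2]),np.sin(J[2]);d=B-J;print("B in jig",c*d[0]+s*d[1],-s*d[0]+c*d[1],d[2])
np.save("J.npy",J);np.save("B.npy",B)
overlay("top",J,"top0",(240,130,470,290),3,B)
for p in [(.5413,-.2656),(.5445,-.2684),(.4137,-.2218),(.4183,-.2261)]:
    d=np.array(p)-J[:2];print(c*d[0]+s*d[1],-s*d[0]+c*d[1])
E
```

```text
Traceback (most recent call last):
cv2.error: OpenCV(4.12.0) /io/opencv/modules/imgproc/src/imgwarp.cpp:1821: error: (-215:Assertion failed) ((map1.type() == CV_32FC2 || map1.type() == CV_16SC2) && map2.empty()) || (map1.type() == CV_32FC1 && map2.type() == CV_32FC1) in function 'remap'
```

```bash
cat > fit.py <<'E'
from h import *
from scipy.optimize import minimize
rect=lambda a,b,c,d,z:np.array([(a,c,z),(b,c,z),(b,d,z),(a,d,z)])
def edge(n):
    g=cv2.cvtColor(cv2.imread(f"pics/{n}.png"),cv2.COLOR_BGR2GRAY).astype(np.float32)
    g=cv2.GaussianBlur(g,(0,0),1.5); return np.minimum(np.hypot(cv2.Sobel(g,5,1,0),cv2.Sobel(g,5,0,1)),80)
def segs(P,ids): return np.concatenate([P[i]+(P[(i+1)%4]-P[i])*np.linspace(.05,.95,60)[:,None] for i in ids])
JP=np.concatenate([segs(rect(-.065,.088,-.17,.165,.012),[0,2,3]),segs(rect(.06,.082,-.165,.16,.046),[1,3,3])])
BP=segs(rect(-.0225,.0225,-.11,.11,.042),[0,1,2,3])
def best(pts,F0,E,da):
    def score(F): return -sum(cv2.remap(e,np.float32(pix(c,j2w(F,pts)))[:,None],None,1).mean() for c,e in E.items())
    r=np.array(min(((dx,dy,a) for dx in np.arange(-.008,.0081,.002) for dy in np.arange(-.008,.0081,.002) for a in np.arange(-da,da+.001,.01)),key=lambda d:score(F0+d)))/[1,1,10]
    s=minimize(lambda v:score(F0+v*[1,1,10]),r,method="Nelder-Mead",options=dict(initial_simplex=r+np.vstack([np.zeros(3),.001*np.eye(3)])))
    return F0+s.x*[1,1,10],s.fun
def injig(J,F):
    c,s=np.cos(J[2]),np.sin(J[2]);d=np.array(F)-J;return np.array([c*d[0]+s*d[1],-s*d[0]+c*d[1],d[2]])
E
python3 - <<'E'
from fit import *
E={c:edge(c+"0") for c in("top","scene")}
for cs in(["top"],["scene"],["top","scene"]):
    J,f=best(JP,np.array([.5107,-.1587,-.245]),{c:E[c] for c in cs},.05); print("J",cs,J.round(4),f)
for cs in(["top"],["top","scene"]):
    B,f=best(BP,np.array([.5373,-.1415,-.28]),{c:E[c] for c in cs},.06); print("B",cs,B.round(4),f)
print("B in jig",injig(J,B))
np.save("J.npy",J);np.save("B.npy",B)
overlay("top",J,"top0",(240,130,470,290),3,B)
for p in [(.5413,-.2656,0),(.5445,-.2684,0),(.4137,-.2218,0),(.4183,-.2261,0)]: print(injig(J,p))
E
```

```text
J ['top'] [ 0.5072 -0.1583 -0.2457] -72.04106140136719
J ['scene'] [ 0.5031 -0.1588 -0.2533] -72.8171615600586Traceback (most recent call last):
  File "<stdin>", line 4, in <module>
  File "fit.py", line 12, in best
    r=np.array(min(((dx,dy,a) for dx in np.arange(-.008,.0081,.002) for dy in np.arange(-.008,.0081,.002) for a in np.arange(-da,da+.001,.01)),key=lambda d:score(F0+d)))/[1,1,10]
               ~~~^^^^^^^^^^^^^^^^^^^^^^^^^^^^^^^^^^^^^^^^^^^^^^^^^^^^^^^^^^^^^^^^^^^^^^^^^^^^^^^^^^^^^^^^^^^^^^^^^^^^^^^^^^^^^^^^^^^^^^^^^^^^^^^^^^^^^^^^^^^^^^^^^^^^^^
  File "fit.py", line 12, in <lambda>
    r=np.array(min(((dx,dy,a) for dx in np.arange(-.008,.0081,.002) for dy in np.arange(-.008,.0081,.002) for a in np.arange(-da,da+.001,.01)),key=lambda d:score(F0+d)))/[1,1,10]
                                                                                                                                                            ~~~~~^^^^^^
  File "fit.py", line 11, in score
    def score(F): return -sum(cv2.remap(e,np.float32(pix(c,j2w(F,pts)))[:,None],None,1).mean() for c,e in E.items())
                          ~~~^^^^^^^^^^^^^^^^^^^^^^^^^^^^^^^^^^^^^^^^^^^^^^^^^^^^^^^^^^^^^^^^^^^^^^^^^^^^^^^^^^^^^^^
  File "fit.py", line 11, in <genexpr>
    def score(F): return -sum(cv2.remap(e,np.float32(pix(c,j2w(F,pts)))[:,None],None,1).mean() for c,e in E.items())
                                                     ~~~^^^^^^^^^^^^^^
  File "h.py", line 7, in pix
    c=bot.camera_params(cam); K=np.array([[c["fx"],0,c["cx"]],[0,c["fy"],c["cy"]],[0,0,1]])
ValueError: time passes only in moves, steps and waits
```

```bash
sed -i 's/bot\.camera_params(cam)/cp(cam)/' h.py; sed -i '3a import functools\n@functools.cache\ndef cp(cam): return bot.camera_params(cam)' h.py
python3 - <<'E'
from fit import *
E={c:edge(c+"0") for c in("top","scene")}
for cs in(["top"],["scene"],["top","scene"]):
    J,f=best(JP,np.array([.5107,-.1587,-.245]),{c:E[c] for c in cs},.05); print("J",cs,J.round(4),f)
for cs in(["top"],["top","scene"]):
    B,f=best(BP,np.array([.5373,-.1415,-.28]),{c:E[c] for c in cs},.06); print("B",cs,B.round(4),f)
print("B in jig",injig(J,B))
np.save("J.npy",J);np.save("B.npy",B)
overlay("top",J,"top0",(240,130,470,290),3,B)
for p in [(.5413,-.2656,0),(.5445,-.2684,0),(.4137,-.2218,0),(.4183,-.2261,0)]: print(injig(J,p))
E
```

```text
J ['top'] [ 0.5072 -0.1583 -0.2457] -72.04106140136719
J ['scene'] [ 0.5031 -0.1588 -0.2533] -72.8171615600586
J ['top', 'scene'] [ 0.5069 -0.1588 -0.2457] -140.52145385742188
B ['top'] [ 0.5366 -0.142  -0.2967] -79.6064682006836
B ['top', 'scene'] [ 0.5357 -0.1421 -0.2868] -159.33645629882812
B in jig [ 0.02383292  0.023176   -0.04108095]
[ 0.05934714 -0.09523217  0.24572767]
[ 0.06313215 -0.09716962  0.24572767]
[-0.07507471 -0.08378815  0.24572767]
[-0.06956687 -0.08683997  0.24572767]
```

View pics/top0_o.png

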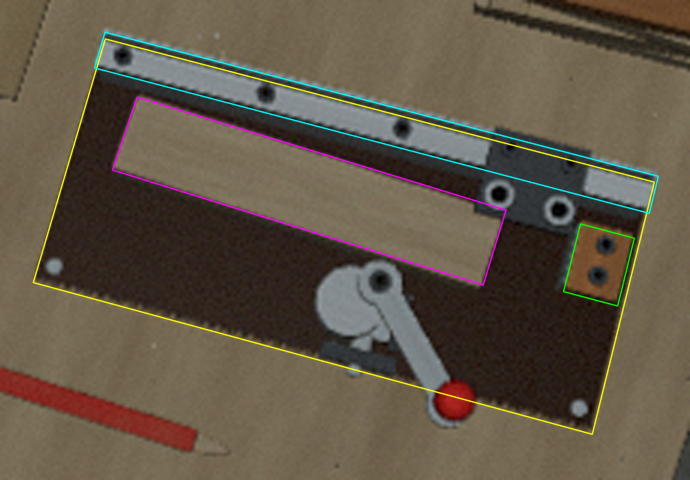

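The overlay fits the jig and board to about 1–2 mm. The board sits at jig (24, 23) mm, turned about -0.045 rad. Next I'll check reach, then push it against the fence with both open fingers straddling the pivot.

```bash
cat >> h.py <<'E'
J=np.load("J.npy")
def rot(a):  # tool down, tool x at jig angle a (rad)
    a=a+J[2]; x=np.array([np.cos(a),np.sin(a),0]); return R.from_matrix(np.c_[x,np.cross([0,0,-1],x),[0,0,-1]]).as_rotvec()
def P(x,y,z): return j2w(J,(x/1000,y/1000,z/1000))[0]   # mm, jig frame (z over bench)
def tj():
    s=bot.read_state(); d=s["tool_pos"]-np.r_[J[:2],0]; c,q=np.cos(J[2]),np.sin(J[2])
    f=s["contact_force"]
    return "t %.1f jig mm %.1f %.1f %.1f F %.1f %.1f %.1f"%(s["t"],1e3*(c*d[0]+q*d[1]),1e3*(-q*d[0]+c*d[1]),1e3*d[2],c*f[0]+q*f[1],-q*f[0]+c*f[1],f[2])
def lev(th,gap,z):  # pusher pose behind knob at lever travel th, centre-to-centre gap mm
    a=np.radians(228)-th; t=np.array([np.sin(a),-np.cos(a)])
    k=np.array([-20.5,-30])+78*np.array([np.cos(a),np.sin(a)])-gap*t
    return P(*k,z),rot(np.arctan2(t[1],t[0]))
E
python3 - <<'E'
from h import *
print("x",bot.ik(P(-17,-10,29),rot(0)));print("y",bot.ik(P(40,145,29),rot(-np.pi/2)),bot.ik(P(40,145,29),rot(np.pi/2)),bot.ik(P(40,145,29),rot(0)))
for th in(0,.85,1.7,2.55):
    p,r=lev(th,19,66); q=bot.ik(p,r); q2=bot.ik(p,(R.from_rotvec(r)*R.from_euler("z",np.pi)).as_rotvec()); print(th,q,q2)
bot.movel([.31,-.32,.23],speed=.3)
bot.goto(P(-17,-10,130),rot(0)); print(tj(),bot.read_state()["opening"])
bot.movel(P(-17,-10,29),speed=.1,threshold=8) and print("hit down"); print(tj())
print(bot.movel(P(14,-10,29),speed=.03,threshold=8)); print(tj())
save("top","top1")
E
```

```text
x [ 0.22849136  0.70866116  0.08206546  2.00059352 -0.12637409  0.43706587
 -1.41106284]
y [-0.29696652  0.82900772  0.51000732  1.81974129 -0.62749066  0.65988928
 -2.80262418] [ 0.16493277  0.78088561 -0.24949117  1.80435721  0.3151378   0.59529015
 -0.52348072] [-0.06370605  0.77191157  0.11933121  1.8120536  -0.15530625  0.56666437
 -1.66318742]
0 [ 0.72077323  0.64303197 -0.36999688  2.04004306  0.43967412  0.53451037
  0.62722202] [ 0.29688278  0.63183617  0.26260692  2.05314601 -0.32818422  0.49574707
 -1.74806659]
0.85 [ 0.51076862  0.57786866 -0.19331326  2.17889455  0.26862255  0.40649658
 -0.15738066] [ 0.08645564  0.60958705  0.42667573  2.19149006 -0.57724869  0.44912449
 -2.42578285]
1.7 [ 0.26405471  0.57718753 -0.05236443  2.16576292  0.07336677  0.40023496
 -0.95539523] [ 0.92734714  0.87753078 -1.15256675  2.14686188  1.09098879  0.91462892
  1.13326527]
2.55 [ 0.08051213  0.63271189  0.12494242  2.01609663 -0.15389012  0.50150688
 -1.64133143] [ 0.51756484  0.68696305 -0.5393984   2.00250018  0.60153568  0.61332964
  0.75624509]
t 3.5 jig mm -16.9 -12.2 130.0 F 0.3 -1.0 0.8 0.09289239042648491
t 4.7 jig mm -16.5 -10.1 29.6 F 0.9 -0.5 0.0
True
t 5.5 jig mm 8.5 -9.8 28.3 F -0.3 0.2 -0.9
```

View pics/top1.png

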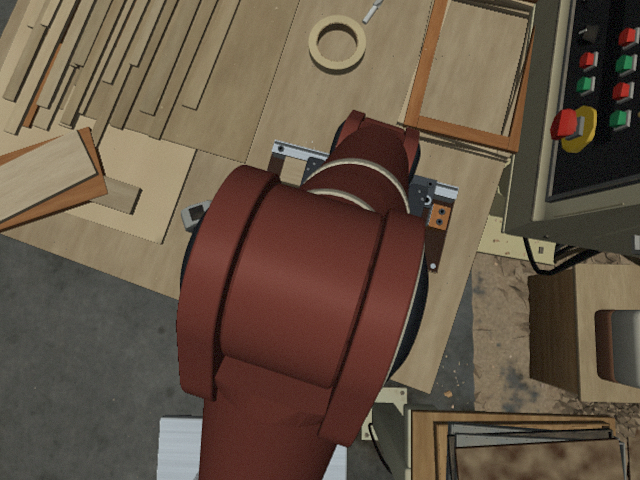

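Contact came at tool x = 8.5 mm, which matches the board meeting the fence. Next I'll push its left end toward the stop.

```bash
python3 - <<'E'
from h import *
bot.movel(P(4,-10,29),speed=.05); bot.movel(P(2,-10,120),speed=.25)
bot.gripper_to(0.0)
bot.goto(P(36,152,120),rot(np.pi/2)); print(tj())
print(bot.movel(P(36,152,29),speed=.12,threshold=8),tj())
print(bot.movel(P(36,110,29),speed=.04,threshold=12),tj())
print(bot.movel(P(36,90,29),speed=.02,threshold=8),tj())
save("scene","scene1")
E
```

```text
t 8.7 jig mm 35.9 150.5 119.7 F 0.5 -0.4 0.0
False t 9.6 jig mm 36.6 152.1 29.6 F -0.9 -0.0 0.7
False t 10.8 jig mm 35.9 109.2 28.7 F 0.0 1.1 1.1
True t 11.6 jig mm 35.4 98.2 28.7 F 0.7 0.0 0.5
```

View pics/scene1.png

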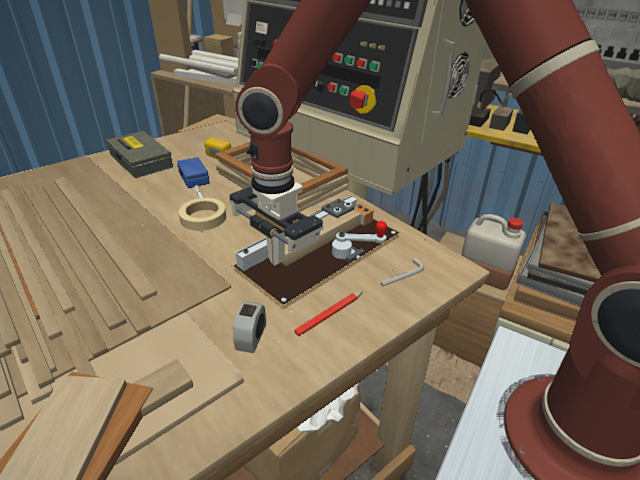

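The board met the stop at y = 98.2 mm, where 97.5 was expected. Next: a second push to the fence, another to the stop, then a look.

```bash
python3 - <<'E'
from h import *
def xpush():
    bot.gripper_to(.093); bot.goto(P(-15,-10,120),rot(0)); bot.movel(P(-15,-10,29),speed=.15,threshold=10)
    print(bot.movel(P(0,-10,29),speed=.05,threshold=12),bot.movel(P(16,-10,29),speed=.02,threshold=12),tj())
    bot.movel(P(0,-10,29),speed=.06); bot.movel(P(-4,-10,120),speed=.25)
bot.movel(P(36,108,29),speed=.06); bot.movel(P(36,115,120),speed=.25); xpush()
bot.gripper_to(0); bot.goto(P(36,115,120),rot(np.pi/2)); bot.movel(P(36,115,29),speed=.15,threshold=10)
print(bot.movel(P(36,88,29),speed=.025,threshold=12),tj())
bot.movel(P(36,108,29),speed=.06); bot.movel(P(36,115,120),speed=.25)
p,r=lev(0,32,140); bot.goto(p,r); print(tj())
save("scene","scene2");save("top","top2")
overlay("scene",J,"scene2",(220,180,420,320),4,np.r_[P(37.5,-20,0)[:2],J[2]])
E
```

```text
False True t 16.8 jig mm 8.5 -10.0 28.0 F 0.1 -0.7 -1.0
True t 21.6 jig mm 35.7 98.3 29.1 F 0.1 0.2 0.8
t 23.4 jig mm -48.9 -108.4 139.4 F 0.2 0.8 -0.4
```

View pics/scene2_o.png

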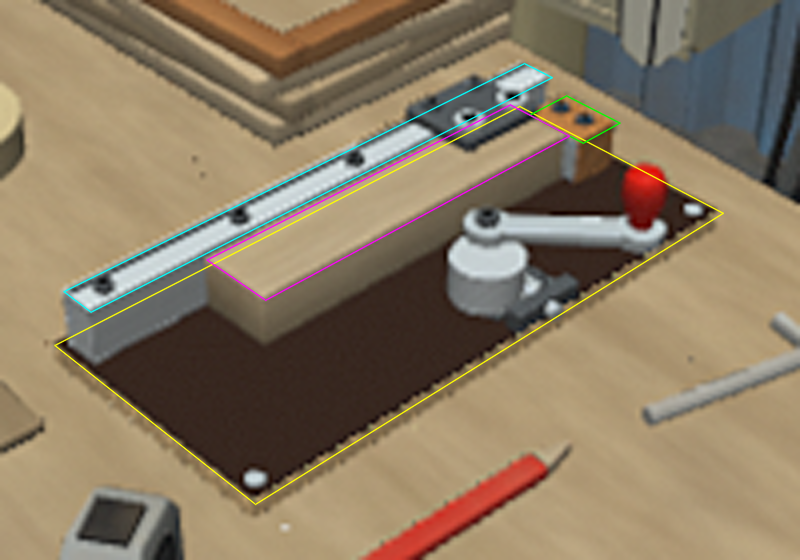

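View pics/top2.png

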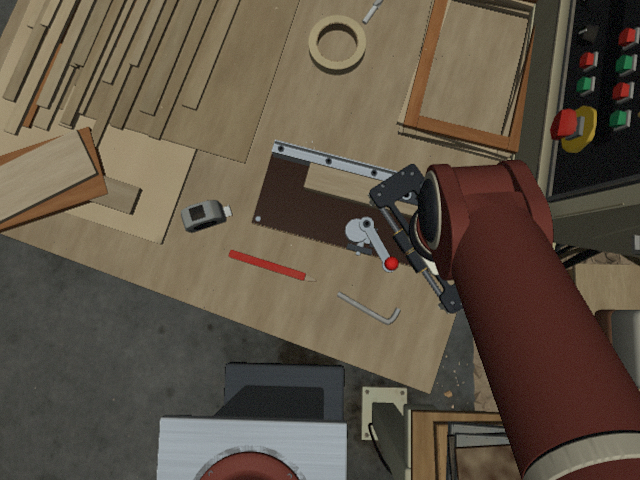

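The overlay shows the board home: the magenta home outline matches the board, and it touches both the fence and the stop. In the top view the tool is right of the knob at (391,264). Now I'll push the lever round.

```bash
python3 - <<'E'
from h import *
p,r=lev(0,32,66); print(bot.movel(p,speed=.12,threshold=8),tj())
for th in np.r_[0:2.21:.2,2.3,2.4,2.5,2.56]:
    p,r=lev(th,19,66); h=bot.movel(p,r,speed=.06 if th<1.8 else .03,threshold=35)
    if th>1.5 or h: print(round(th,2),h,tj())
    if h: break
if not h:
    for g in(17,15,13):
        p,r=lev(2.56,g,66); h=bot.movel(p,r,speed=.02,threshold=18); print("g",g,h,tj())
        if h: break
p,r=lev(2.5,34,66); bot.movel(p,r,speed=.08); p,r=lev(2.5,34,160); bot.movel(p,speed=.2)
q=bot.read_state()["tool_pos"]
bot.goto([.42,.12,.25],rot(0)); print(tj())
save("scene","scene3");save("top","top3")
for c in("top","scene"):
    d=bot.landmark_of(c,"lever_knob")[:1]
    for e in d:
        k=w(c,e["point"]); o=P(-20.5,-30,44); print(c,k,np.degrees(np.arctan2(*(k-o)[[1,0]])-J[2]),e["conf"])
overlay("scene",J,"scene3",(220,180,420,320),4,np.r_[P(37.5,-20,0)[:2],J[2]])
E
```

```text
False t 24.3 jig mm -48.3 -109.0 66.4 F 0.5 -0.3 0.8
1.6 False t 28.0 jig mm -90.1 9.9 66.0 F -0.3 0.1 -0.7
1.8 False t 28.7 jig mm -81.0 22.9 66.0 F -1.2 -1.3 0.8
2.0 False t 29.4 jig mm -72.7 32.9 65.3 F -5.0 -2.2 0.2
2.2 False t 30.1 jig mm -63.4 41.6 64.6 F -9.7 -1.3 3.2
2.3 False t 30.5 jig mm -56.9 45.6 64.4 F -10.7 -0.0 3.9
2.4 False t 30.9 jig mm -49.5 49.0 64.4 F -11.7 0.8 5.4
2.5 False t 31.3 jig mm -41.0 51.6 64.5 F -11.3 2.2 4.7
2.56 False t 31.6 jig mm -35.4 52.7 64.6 F -10.0 3.1 4.4
g 17 False t 31.9 jig mm -33.3 52.7 64.7 F -9.7 4.1 4.5
g 15 False t 32.1 jig mm -30.8 52.8 64.8 F -9.0 4.7 4.3
g 13 False t 32.4 jig mm -28.3 52.7 64.9 F -8.4 4.8 4.6
t 34.4 jig mm -151.7 247.8 249.1 F 0.0 -0.7 0.9
top [ 0.50539784 -0.1130981   0.06829232] 83.88314752495235 0.86
scene [ 0.51257866 -0.11195894  0.06982456] 79.2274739730218 0.59
```

View pics/scene3_o.png

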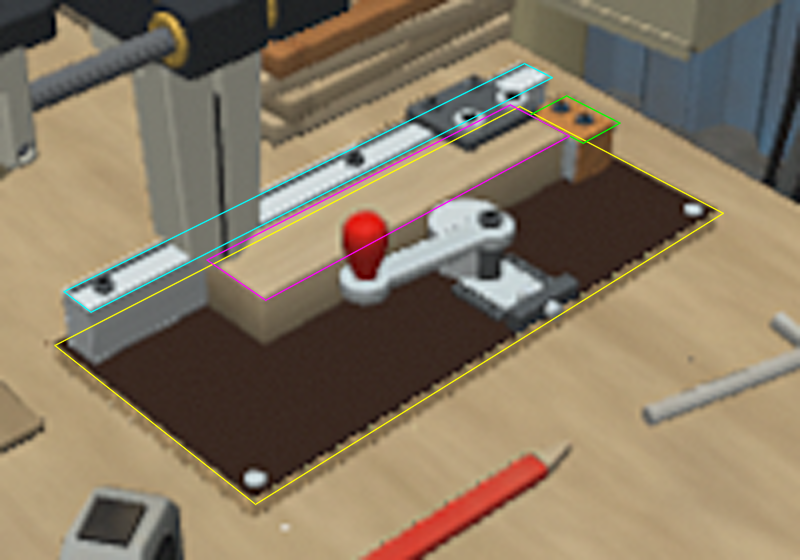

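View pics/top3.png

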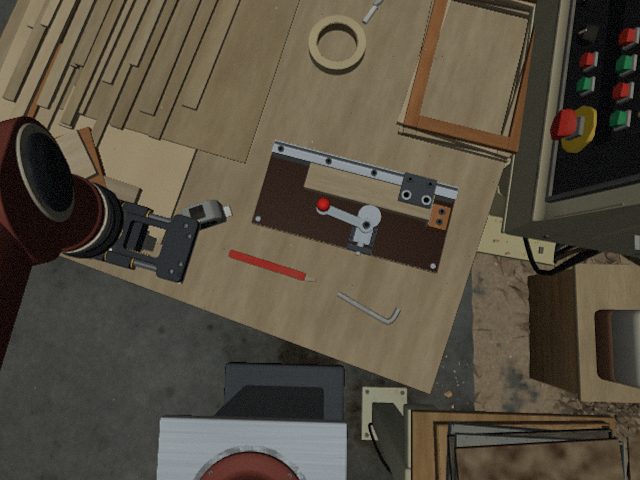

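The lever reads about 81° ± 3, the board is still home, and the loose items haven't moved. But I never saw the force rise at the end of travel, so I'll push again until it clearly stalls.

```bash
python3 - <<'E'
from h import *
p,r=lev(2.5,40,160); bot.goto(p,r); p,_=lev(2.5,40,66); print(bot.movel(p,speed=.15,threshold=8),tj())
p,r=lev(2.55,24,66); print(bot.movel(p,r,speed=.08,threshold=20),tj())
for g in range(21,-6,-2):
    p,r=lev(2.55,g,66); h=bot.movel(p,r,speed=.03,threshold=20); print(g,h,tj())
    f=bot.read_state()["contact_force"]
    if h or np.hypot(f[0],f[1])>20: break
p,r=lev(2.5,38,66); bot.movel(p,r,speed=.08); bot.movel(lev(2.5,38,160)[0],speed=.2)
bot.goto([.42,.12,.25],rot(0)); print(tj())
save("scene","scene4");save("top","top4")
for c in("top","scene"):
    for q in("lever_knob","lever_pivot"):
        for e in bot.landmark_of(c,q)[:1]: print(c,q,(1e3*injig(np.r_[J[:2],J[2]],np.r_[w(c,e["point"])[:2],J[2]])) if 0 else w(c,e["point"]).round(4))
a=[cv2.imread(f"pics/top{i}.png")[130:290,240:470] for i in(3,4)]
cv2.imwrite("pics/cmp.png",np.vstack([cv2.resize(x,None,fx=1.8*1.0,fy=1.8,interpolation=2) for x in a]))
E
```

```text
False t 36.3 jig mm -52.6 52.0 66.7 F 0.4 -0.3 0.1
False t 36.7 jig mm -32.9 50.7 66.5 F -0.2 0.0 -0.5
21 False t 37.0 jig mm -30.4 50.1 66.1 F -0.3 0.4 -0.1
19 False t 37.2 jig mm -29.2 50.0 65.8 F -2.3 0.8 -0.1
17 False t 37.5 jig mm -28.6 50.3 65.5 F -5.4 1.2 2.0
15 False t 37.7 jig mm -28.3 50.5 65.3 F -6.8 2.0 2.9
13 False t 38.0 jig mm -27.7 50.6 65.1 F -8.3 2.5 4.3
11 False t 38.2 jig mm -27.2 50.7 64.9 F -10.4 3.7 5.4
9 False t 38.5 jig mm -26.6 50.8 64.7 F -12.1 4.6 7.8
7 False t 38.7 jig mm -26.0 50.9 64.5 F -13.8 5.1 8.2
5 False t 39.0 jig mm -25.6 51.0 64.3 F -16.0 5.6 8.6
3 False t 39.2 jig mm -24.9 51.2 64.1 F -18.2 6.5 9.2
1 False t 39.5 jig mm -24.3 51.2 63.9 F -18.9 5.9 10.9
-1 False t 39.7 jig mm -23.9 51.3 63.7 F -21.0 6.7 11.6
t 42.0 jig mm -151.8 247.9 249.1 F -0.0 0.6 0.0
top lever_knob [ 0.5089 -0.159  -0.0053]
top lever_pivot [ 0.4799 -0.1813  0.0441]
scene lever_knob [ 0.5133 -0.1116  0.0701]
scene lever_pivot [ 0.4799 -0.1846  0.0422]
```

View pics/cmp.png

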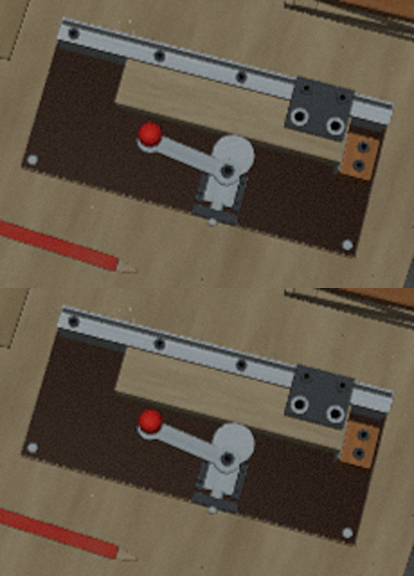

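Pushing to over 20 N moved the lever no further, so it is at the end of its travel. The board is still in the corner, and the gripper is clear. Handing in.

```bash
python3 -c "
from cell import bot
print(bot.job_done())"
```

```text
the job is handed in; nothing more can be done
None
```

The job is handed in: the board is home against the fence and the end stop, the cam lever is at its end of travel and holding it, and the arm is clear with the hex key, pencil and tape measure left where they were.

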